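# Stack the bearing tray on the socket tray

### The arm

A 6-joint arm with a two-finger parallel gripper is mounted at the origin on a cart in front of the work surface, level with it; the furniture and walls round the work are solid. World frame = base frame: x ahead of the robot, y to its left, z up, the work surface at z = 0. Lengths are in m, angles in rad, forces in N, time in s.
With the tool pointing down it reaches from about 0.375 to 0.9 m from the base axis. Payload 3.1 kg.
Tool frame: the origin (TCP) lies where the fingers leave the gripper's body, on its centre line; the fingertips stand 73 mm ahead of it and the grasp point (between the pads) lies 54 mm ahead of it; z points along the fingers, y is the line along which they close (so a half turn about z gives the same grasp; the last joint's range is limited). The gripper opens to 85 mm and grips with 20 to 120 N. Pads are 22 mm wide; open, the fingers measure 114 mm over their backs; the gripper's body (76 mm by 85 mm) begins 54 mm behind the grasp point. The pads swing forward as they close: fully open they stand 13 mm farther back than shut.
Start: joints at [0.995, 0.527, 1.433, -0, 1.181, -0.178], TCP at [0.242, 0.576, 0.304] pointing down, gripper open.
Joint ranges: [-3.08, 3.08], [-0.75, 2.2], [0.22, 2.44], [-1.43, 4.57], [0, 2.65], [-2.85, 2.85]. Speed limits (rad/s): [2.79, 2.79, 3.14, 3.14, 3.14, 3.14].

### API

Orientations are given as a unit quaternion [x, y, z, w].
In Python, from station import manip gives the robot as it stands.
- The arm moves only by the shell command python3 -m crank 'ROWS' [FORCE]. ROWS is JSON, a list of rows, each an object with "dp": the shift along the tool's x, y, z normalised to -1 to 1, where 1 is 50 cm, a list of three; "delta_rot": the turn, a rotation vector about the tool's x, y, z normalised to -1 to 1, where 1 is 2 pi rad, a list of three; "fingers": the opening, from -1 (shut) to 1 (fully open). A call has 1 to 12 rows; each row shifts and turns the commanded pose from where the row before left it, along the tool's axes as they then stand; what a row does not reach is not made up. A row lasts 1/12 s, in which the tool goes at most 41.7 mm and 7.16 degrees, less where a joint would pass 70% of its speed; a pose out of reach is approached as far as the arm can. A call with a number of a shift or a turn outside -1 to 1 is refused whole. A call with a gripper value outside its range is refused whole. The fingers move at their own pace and stop on an object; FORCE is the grip in N (left out, the last holds). Time passes only in rows, so rows that do not move let the fingers close. It gives the time, the measured TCP pose, the force, the opening and the grip force at its end, in the units of the state.
- manip.sense(): the state, without advancing time (a new reading comes with each control period).
- manip.snapshot(name): name is "scene" or "top" or "wrist"; returns (picture, depth): 400x640x3 uint8, red, green, blue; 400x640 float32, m along the optical axis (not along the pixel's ray), 0 where there is no reading.
- manip.camera_model(name): a dict with "fx", "fy", "cx", "cy" (pixels), "origin" and "attitude" of the camera in the world. Camera axes: x right, y up, looking along -z (the intrinsics and any distortion apply to the point x, -y, -z); pixel columns grow to the right and rows downward; lengths in m; the calibration is good to about 2 mm. A picture is of the moment at which its call begins: read the wrist's pose just before it. camera_model takes no time and is no camera call; for the wrist camera it gives the pose at the moment of the call.
- manip.sign_off(): hands the job in; it is judged then, once.
The state is a dict: "t": time; "q": joint angles; "qd": joint speeds; "tau": joint torques, N m; "tcp_pos": TCP position; "tool_rot": TCP orientation; "force": force on the tool from outside, world axes, zero at the start; "ft_torque": the same for the moment, N m; "finger_gap": opening from 0.0 (shut) to 1.0 (fully open); "gripper_force": force on a finger pad.
Only numpy, scipy, OpenCV 4.12 (cv2) and the standard library are available. Lean on these libraries where they do the work, as an engineer would, in place of code of your own. Each camera call takes 0.05 s, during which the arm holds its last target. There are 200 camera calls.

### The job

Stack the blue parts tray with the bearing in it on top of the grey tray, so that its four corner pins drop into the black corner sockets and it sits fully home and level. Lift it by its black handle and lower it in rather than dropping it; keep the bearing in it, and leave the grey tray and the orange tray where they stand.

Things in the scene. Friction and masses are not known exactly. Their poses are not given: they have to be found in the camera images.
- blue_tray: Blue parts tray, 140 (x) x 150 (y) mm, 0.2-0.5 kg, on four white corner pins at x=+-50, y=+-55 mm, 14 mm thick, 16 mm long, tips tapered. Origin: centre, level with the pin tips (bench top at the start); z up. Rim at z=48 mm. Lift by the black bar over the middle, along y: 16 mm thick (x), 84 long, z=67 to 85 mm, open below between posts at y=+-34. Fits either way round.
- grey_tray: Grey open tray, 140 (x) x 150 (y) x 40 mm high, loose, 0.8 kg, no handle. Origin: centre of underside; z up. Black square corner sockets at x=+-50, y=+-55 mm, 32 mm wide inside, mouths at z=40 mm, floors at 18 mm. Fully home, the blue tray rests on this rim: its origin 24 mm above this one, its x axis along this x or opposite, pins with 9 mm play each way.
- orange_tray: Orange plastic tray of the same size and handle as the blue one, but flat underneath without pins (rim at z = 32 mm, handle top at 69 mm), holding a black nut. A bystander, not to be moved. Origin: centre of its underside.
- bearing: Steel ball bearing, 32 mm across, 10 mm high, lying loose in the blue tray beside the handle. Origin: centre of its underside.

How it is judged:
At the end, for the whole second after the job is handed in: The blue tray sits at rest on the grey one with all pins in the sockets: centres within 15 mm, origin 20 to 28 mm above the grey tray's, sides within 10 degrees of parallel (either way round), tilt under 3 degrees; the grey tray stands flat on the bench and the bearing still lies in the blue tray (horizontal distance between blue_tray and grey_tray below 0.015 m and z of blue_tray in the frame of grey_tray between 0.02 and 0.028 m and angle between the x axis of blue_tray and the x axis of grey_tray, either way round below 0.18 rad and angle between each of blue_tray, grey_tray's own z axis and vertical below 0.05 rad and height (world z) of grey_tray between -0.005 and 0.005 m and z of bearing in the frame of blue_tray above 0.012 m and horizontal distance between bearing and blue_tray below 0.1 m and linear speed of blue_tray below 0.02 m/s); the robot touches nothing.
It fails at once if the blue tray is dropped (falls free faster than 0.6 m/s, about 20 mm) (linear speed of blue_tray above 0.6 m/s and contact force between the fingers and blue_tray below 0.5 N).
It fails at once if the grey tray is shifted more than 40 mm (distance of grey_tray from where it was at the start of the episode above 0.04 m).
It fails at once if the orange tray is moved more than 30 mm (distance of orange_tray from where it was at the start of the episode above 0.03 m).
It also fails if it takes over 32 s, if anything falls off the work surface, if the arm or the gripper's body presses on something with over 40 N, if the wrist force passes 120 N, or if a joint passes its speed limit or range.

## Working session

There is one attempt and no reset: what is moved stays moved. The work goes in short steps, Python scripts to look and compute and a shell command to move; the robot and the scene stay as the last step left them, time stands still between calls to the robot, and variables do not carry over. Pictures are saved under pics/ and viewed, at most 10 in all, crops included, and the job is handed in when it is done.

```bash
mkdir -p pics
cat > h.py <<'E'
import numpy as np, cv2
from scipy.spatial.transform import Rotation as R
from station import manip
def att(m):
    a=np.array(m["attitude"],float)
    return R.from_quat(a).as_matrix() if a.shape==(4,) else a
def cloud(m,d):
    v,u=np.mgrid[:d.shape[0],:d.shape[1]]
    p=np.stack([(u-m["cx"])/m["fx"]*d,-(v-m["cy"])/m["fy"]*d,-d],-1)
    return p@att(m).T+np.array(m["origin"])
E
python3 - <<'E'
from h import *
for n in ["scene","top"]:
    m=manip.camera_model(n); p,d=manip.snapshot(n)
    print(n,m); np.savez(n+".npz",p=p,d=d)
    cv2.imwrite(f"pics/{n}0.png",p[...,::-1])
print(manip.sense())
E
```

```text
scene {'fx': 389.7885744388386, 'fy': 389.7885744388386, 'cx': 317.3502197880651, 'cy': 196.48518404258056, 'origin': array([-0.00650525, -0.46006422,  0.78629145]), 'attitude': array([ 0.32270614, -0.16609947, -0.44284899,  0.8198515 ])}
top {'fx': 475.1548556606461, 'fy': 475.1548556606461, 'cx': 317.70800247190436, 'cy': 198.1861086452049, 'origin': array([ 0.43191443, -0.0914398 ,  0.9804764 ]), 'attitude': array([ 0.03495487, -0.04421765, -0.69861698,  0.71327223])}
{'t': 0.1, 'q': array([ 9.94442738e-01,  5.28391901e-01,  1.43380600e+00, -8.44450334e-06,
        1.18140282e+00, -1.78509257e-01]), 'qd': array([ 0.00140896, -0.0028242 , -0.00484886,  0.00082459,  0.00305478,
       -0.00081677]), 'tau': array([-9.48575507e-04, -4.43305457e+01, -1.78585070e+01, -3.12117272e-04,
        3.88568529e-03,  2.03065063e-06]), 'tcp_pos': array([0.24183772, 0.57575329, 0.30300972]), 'tool_rot': array([ 1.97611192e-01,  9.80279965e-01, -9.34805451e-04, -3.66391671e-04]), 'force': array([-0.02984502, -0.48294898,  0.15218584]), 'ft_torque': array([-0.07122555,  0.0454681 , -0.03233615]), 'gripper_force': 0.0, 'finger_gap': 0.993894532743517}
```

View pics/top0.png

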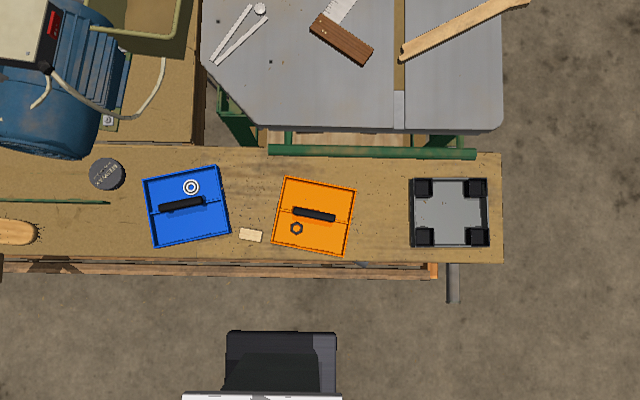

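View pics/scene0.png

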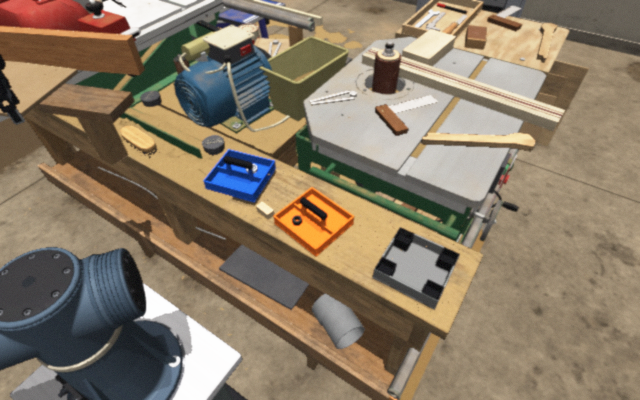

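The top view shows the blue tray at about (187,206) with its handle at (182,204). The orange tray is at (313,216) and the grey one at (448,211), with dark sockets at its corners. Next I'll measure all three from depth.

Run:
```python
from h import *
def rect(P):
    r=cv2.minAreaRect((P[:,:2]*1000).astype(np.float32)); return np.round(r[0],1),np.round(r[1],1),round(r[2],1),len(P)
z=np.load("top.npz"); m=manip.camera_model("top"); C=cloud(m,z["d"]); hsv=cv2.cvtColor(z["p"],cv2.COLOR_RGB2HSV)
H,S,V=[hsv[...,i].astype(int) for i in range(3)]
def box(u0,u1,v0,v1):
    b=np.zeros(H.shape,bool); b[v0:v1,u0:u1]=1; return b
Z=C[...,2]
print("bench z",np.median(Z[box(245,262,170,200)]), np.median(Z[box(370,400,180,240)]))
for n,b,hu in [("blue",box(130,240,155,255),(105,130)),("orange",box(262,362,168,262),(8,25))]:
    k=b&(H>=hu[0])&(H<=hu[1])&(S>150)
    print(n,"all",rect(C[k]),"zmax",np.percentile(Z[k],[5,50,95]))
    lo=.040 if n=="blue" else .024
    print(n,"rim",rect(C[k&(Z>lo)]))
    kd=b&(V<70)&(Z>(0.06 if n=="blue" else .05)); kd=cv2.morphologyEx(kd.astype(np.uint8),cv2.MORPH_OPEN,np.ones((3,3)))>0
    print(n,"handle",rect(C[kd]),np.median(Z[kd]))
b=box(395,500,165,260); k=b&(Z>.03)&(Z<.06)
print("grey",rect(C[k]),np.median(Z[k]))
k=b&(V<60); k=cv2.morphologyEx(k.astype(np.uint8),cv2.MORPH_OPEN,np.ones((7,7)))
nn,_,st,ce=cv2.connectedComponentsWithStats(k)
for i in range(1,nn):
    # ray onto z=.04
    u,v=ce[i]; d=att(m)@np.array([(u-m["cx"])/m["fx"],-(v-m["cy"])/m["fy"],-1]); o=np.array(m["origin"]); print(st[i],np.round((o+d*(.04-o[2])/d[2])*1000,1))
# obstacles
for n,bb in [("mug/disc",box(85,130,150,195)),("lumber",box(235,268,225,246)),("motor",box(0,120,0,160)),("table",box(270,475,100,160))]:
    print(n,np.percentile(C[bb],98,axis=0).round(3),np.percentile(C[bb],2,axis=0).round(3))
```

```text
bench z -0.0004537040944539439 -0.0002939194567305181
blue all (array([517.1,  77. ]), array([338.4, 167.3]), 89.5, 4986) zmax [0.0168927  0.02021279 0.04797926]
blue rim (array([517.1,  77. ]), array([338.4, 167.3]), 89.5, 784)
blue handle (array([490.4,  48.5]), array([299.5,  48. ]), 76.4, 384) 0.0837966201672598
orange all (array([506.2, -95.3]), array([155.5, 147.5]), 79.8, 4878) zmax [0.00566555 0.00916988 0.03206262]
orange rim (array([503.1, -94.8]), array([150.1, 141.4]), 79.9, 723)
orange handle (array([503.9, -95.1]), array([81.7, 14.9]), 79.4, 320) 0.06845526216369452
grey (array([ 515.8, -369.3]), array([138.7, 151.5]), 1.2, 1031) 0.03848154806895587
[414 178  19  20 369] [ 564.3 -313.3   40. ]
[463 178  24  21 425] [ 564.9 -419.4   40. ]
[480 201   7   7  49] [ 533.3 -433.4   40. ]
[466 227  23  20 419] [ 468.4 -421.1   40. ]
[412 228  22  19 373] [ 465.  -313.7   40. ]
mug/disc [0.632 0.377 0.075] [0.541 0.288 0.   ]
lumber [0.484 0.065 0.024] [ 0.443 -0.001 -0.003]
motor [0.878 0.48  0.262] [0.602 0.294 0.001]
table [ 0.833 -0.011  0.141] [ 0.624 -0.466 -0.694]
```

Run:
```python
from h import *
z=np.load("top.npz"); m=manip.camera_model("top"); C=cloud(m,z["d"]); hsv=cv2.cvtColor(z["p"],cv2.COLOR_RGB2HSV)
H,S,V=[hsv[...,i].astype(int) for i in range(3)]; Z=C[...,2]
b=np.zeros(H.shape,bool); b[155:255,135:238]=1
def rep(n,k):
    nn,l,st,_=cv2.connectedComponentsWithStats(k.astype(np.uint8)); k=l==1+np.argmax(st[1:,4])
    r=cv2.minAreaRect((C[k][:,:2]*1000).astype(np.float32)); print(n,r,k.sum(),np.median(Z[k]))
rep("rim",b&(H>=100)&(H<=130)&(S>120)&(Z>.04)&(Z<.055))
rep("handle",b&(V<90)&(Z>.065)&(Z<.095)&(C[...,0]>.42))
s=manip.sense(); M=R.from_quat(s["tool_rot"]).as_matrix(); print(M.round(3))
m=manip.camera_model("wrist"); print((M.T@(m["origin"]-s["tcp_pos"])).round(3))
```

```text
rim ((517.0592041015625, 159.16824340820312), (140.6138153076172, 150.33010864257812), 13.070932388305664) 695 0.04656768517211607
handle ((516.8382568359375, 158.14523315429688), (15.703617095947266, 81.6146240234375), 13.175884246826172) 394 0.08374797237584336
[[-0.922  0.387 -0.001]
 [ 0.387  0.922 -0.002]
 [ 0.    -0.002 -1.   ]]
[ 0.078 -0.    -0.069]
```

```bash
python3 -m crank '[{"dp":[-0.065,-0.043,0.0],"delta_rot":[0,0,0],"fingers":1},{"dp":[-0.065,-0.043,0.0],"delta_rot":[0,0,0],"fingers":1},{"dp":[-0.065,-0.043,0.0],"delta_rot":[0,0,0],"fingers":1},{"dp":[-0.065,-0.043,0.0],"delta_rot":[0,0,0],"fingers":1},{"dp":[-0.065,-0.043,0.0],"delta_rot":[0,0,0],"fingers":1},{"dp":[-0.065,-0.043,0.0],"delta_rot":[0,0,0],"fingers":1},{"dp":[-0.065,-0.043,0.0],"delta_rot":[0,0,0],"fingers":1},{"dp":[-0.065,-0.043,0.0],"delta_rot":[0,0,0],"fingers":1},{"dp":[-0.065,-0.043,0.0],"delta_rot":[0,0,0],"fingers":1},{"dp":[-0.065,-0.043,0.0],"delta_rot":[0,0,0],"fingers":1},{"dp":[-0.065,-0.043,0.0],"delta_rot":[0,0,0],"fingers":1}]' 60
python3 -m crank '[{"dp":[0,0,0],"delta_rot":[0,0,0.0188],"fingers":1},{"dp":[0,0,0],"delta_rot":[0,0,0.0188],"fingers":1},{"dp":[0,0,0],"delta_rot":[0,0,0.0188],"fingers":1},{"dp":[0,0,0],"delta_rot":[0,0,0.0188],"fingers":1},{"dp":[0,0,0],"delta_rot":[0,0,0.0188],"fingers":1},{"dp":[0,0,0],"delta_rot":[0,0,0.0188],"fingers":1},{"dp":[0,0,0],"delta_rot":[0,0,0.0188],"fingers":1},{"dp":[0,0,0],"delta_rot":[0,0,0.0188],"fingers":1},{"dp":[0,0,0],"delta_rot":[0,0,0],"fingers":1}]'
cat > go.py <<'E'
import sys; from h import *
g=np.array([float(a) for a in sys.argv[1:4]]); yaw=np.radians(float(sys.argv[4]))
s=manip.sense(); M=R.from_quat(s["tool_rot"]).as_matrix(); y=np.array([np.cos(yaw),np.sin(yaw),0]); 
G=np.stack([np.cross(y,[0,0,-1]),y,[0,0,-1]],1)
rv=R.from_matrix(M.T@G).as_rotvec()/(2*np.pi); print("t",s["t"],"tcp",s["tcp_pos"].round(4),"dp",(M.T@(g-s["tcp_pos"])/.5).round(4),"dp after turn",(G.T@(g-s["tcp_pos"])/.5).round(4),"rot",rv.round(4),"F",s["force"].round(1),"gap",s["finger_gap"],s["gripper_force"],"q",s["q"].round(2))
E
python3 go.py .517 .1585 .129 13.1
```

```text
t: 1.02
tcp_pos: [0.4805, 0.2179, 0.3037]
tool_rot: [0.198, 0.98, -0.0, -0.0]
force: [0.1, 0.5, 0.5]
finger_gap: 1.002
gripper_force: 0.0
t: 1.77
tcp_pos: [0.4798, 0.2196, 0.3035]
tool_rot: [0.623, 0.782, -0.0, -0.0]
force: [0.2, -0.4, 1.0]
finger_gap: 1.001
gripper_force: 0.0
t 1.7667 tcp [0.4798 0.2196 0.3035] dp [-0.1357  0.0455  0.349 ] dp after turn [-0.1359  0.0448  0.3491] rot [-0.0002  0.     -0.0004] F [ 0.2 -0.4  1. ] gap 1.0012034363113567 0.0 q [ 0.22  0.4   1.68 -0.    1.07 -0.01]
```

```bash
python3 -m crank '[{"dp":[-0.045,0.015,0.02],"delta_rot":[0,0,0],"fingers":1},{"dp":[-0.045,0.015,0.02],"delta_rot":[0,0,0],"fingers":1},{"dp":[-0.046,0.015,0.03],"delta_rot":[0,0,-0.0004],"fingers":1},{"dp":[0,0,0.06],"delta_rot":[0,0,0],"fingers":1},{"dp":[0,0,0.06],"delta_rot":[0,0,0],"fingers":1},{"dp":[0,0,0.03],"delta_rot":[0,0,0],"fingers":1},{"dp":[0,0,0],"delta_rot":[0,0,0],"fingers":1},{"dp":[0,0,0],"delta_rot":[0,0,0],"fingers":1}]'
python3 go.py .517 .1585 .129 13.1
python3 - <<'E'
from h import *
p,d=manip.snapshot("wrist"); cv2.imwrite("pics/w1.png",p[...,::-1])
E
```

```text
t: 2.43
tcp_pos: [0.517, 0.1584, 0.1932]
tool_rot: [0.62, 0.784, -0.001, -0.001]
force: [-0.6, 0.5, 1.2]
finger_gap: 0.999
gripper_force: 0.0
t 2.4333 tcp [0.517  0.1584 0.1932] dp [1.000e-04 3.000e-04 1.283e-01] dp after turn [0.0002 0.     0.1283] rot [-0.0004 -0.0001  0.0006] F [-0.6  0.5  1.2] gap 0.9993069335840182 0.0 q [ 0.09  0.58  1.74  0.    0.82 -0.14]
```

View pics/w1.png

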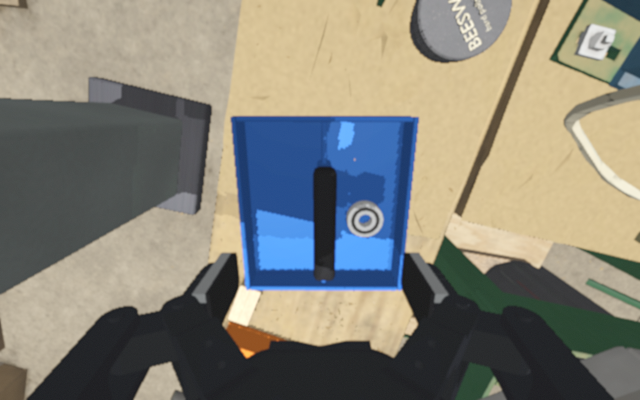

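The wrist view shows the handle at (325,225), centred between the fingers at (222,280) and (420,280) and parallel to the pads. The bearing lies to the right at (365,220), well below the fingertips. I'll descend and grip.

```bash
python3 -m crank '[{"dp":[0,0,0.04],"delta_rot":[0,0,0],"fingers":1},{"dp":[0,0,0.04],"delta_rot":[0,0,0],"fingers":1},{"dp":[0,0,0.03],"delta_rot":[0,0,0],"fingers":1},{"dp":[0,0,0.018],"delta_rot":[0,0,0],"fingers":1},{"dp":[0,0,0],"delta_rot":[0,0,0],"fingers":1},{"dp":[0,0,0],"delta_rot":[0,0,0],"fingers":-0.3},{"dp":[0,0,0],"delta_rot":[0,0,0],"fingers":-0.5},{"dp":[0,0,0],"delta_rot":[0,0,0],"fingers":-1},{"dp":[0,0,0],"delta_rot":[0,0,0],"fingers":-1},{"dp":[0,0,0],"delta_rot":[0,0,0],"fingers":-1},{"dp":[0,0,0],"delta_rot":[0,0,0],"fingers":-1},{"dp":[0,0,0],"delta_rot":[0,0,0],"fingers":-1}]' 70
python3 -m crank '[{"dp":[0,0,0],"delta_rot":[0,0,0],"fingers":-1},{"dp":[0,0,0],"delta_rot":[0,0,0],"fingers":-1},{"dp":[0,0,0],"delta_rot":[0,0,0],"fingers":-1}]'
```

```text
t: 3.48
tcp_pos: [0.5181, 0.1586, 0.1307]
tool_rot: [0.621, 0.784, 0.001, 0.001]
force: [0.8, 0.3, 4.3]
finger_gap: 0.175
gripper_force: 68.4
t: 3.73
tcp_pos: [0.5181, 0.1586, 0.1307]
tool_rot: [0.621, 0.784, 0.001, 0.001]
force: [0.3, 1.0, 5.2]
finger_gap: 0.178
gripper_force: 68.5
```

```bash
python3 -m crank '[{"dp":[0,0,-0.01],"delta_rot":[0,0,0],"fingers":-1},{"dp":[0,0,-0.02],"delta_rot":[0,0,0],"fingers":-1},{"dp":[0,0,-0.03],"delta_rot":[0,0,0],"fingers":-1},{"dp":[0,0,-0.04],"delta_rot":[0,0,0],"fingers":-1},{"dp":[0,0,-0.05],"delta_rot":[0,0,0],"fingers":-1},{"dp":[0,0,-0.05],"delta_rot":[0,0,0],"fingers":-1},{"dp":[0,0,-0.05],"delta_rot":[0,0,0],"fingers":-1},{"dp":[0,0,-0.05],"delta_rot":[0,0,0],"fingers":-1},{"dp":[0,0,-0.04],"delta_rot":[0,0,0],"fingers":-1},{"dp":[0,0,-0.03],"delta_rot":[0,0,0],"fingers":-1},{"dp":[0,0,-0.015],"delta_rot":[0,0,0],"fingers":-1},{"dp":[0,0,0],"delta_rot":[0,0,0],"fingers":-1}]'
python3 go.py .516 -.369 .33 1.2
python3 - <<'E'
from h import *
p,d=manip.snapshot("wrist"); q,d=manip.snapshot("scene"); cv2.imwrite("pics/w2.png",np.hstack([p[...,::-1][:,100:500],q[...,::-1][:,100:500]]))
E
```

```text
t: 4.73
tcp_pos: [0.5175, 0.1586, 0.3241]
tool_rot: [0.621, 0.784, 0.001, 0.001]
force: [-0.4, 0.2, -2.7]
finger_gap: 0.173
gripper_force: 68.6
t 4.7333 tcp [0.5175 0.1586 0.3241] dp [-1.0265 -0.2441 -0.012 ] dp after turn [-1.0549 -0.0251 -0.0117] rot [0.0005 0.     0.0334] F [-0.4  0.2 -2.7] gap 0.17282019838988463 68.6065685749054 q [ 0.09  0.39  1.62 -0.    1.13 -0.14]
```

View pics/w2.png

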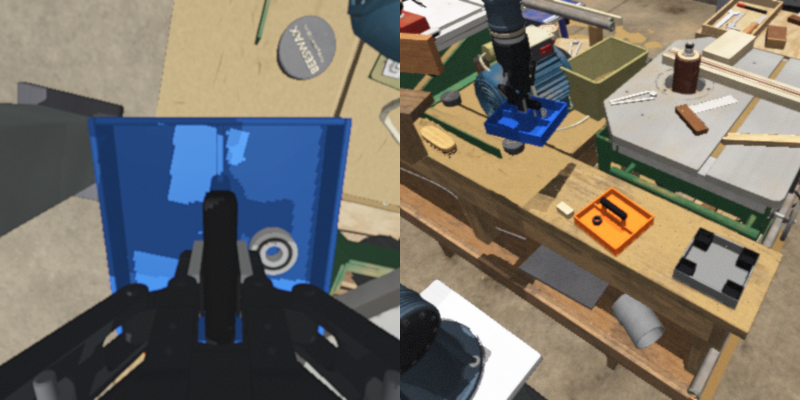

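Both views show the tray hanging from the pads, with the bearing at (270,250) in the left half. I'll carry it across above the orange tray.

```bash
python3 -m crank '[{"dp":[0,0,0],"delta_rot":[0,0,0.004],"fingers":-1},{"dp":[0,0,0],"delta_rot":[0,0,0.008],"fingers":-1},{"dp":[0,0,0],"delta_rot":[0,0,0.01],"fingers":-1},{"dp":[0,0,0],"delta_rot":[0,0,0.0074],"fingers":-1},{"dp":[-0.01,0,0],"delta_rot":[0,0,0.004],"fingers":-1},{"dp":[-0.02,0,0],"delta_rot":[0,0,0],"fingers":-1},{"dp":[-0.03,0,0],"delta_rot":[0,0,0],"fingers":-1},{"dp":[-0.04,0,0],"delta_rot":[0,0,0],"fingers":-1},{"dp":[-0.05,0,0],"delta_rot":[0,0,0],"fingers":-1},{"dp":[-0.05,0,0],"delta_rot":[0,0,0],"fingers":-1},{"dp":[-0.05,0,0],"delta_rot":[0,0,0],"fingers":-1},{"dp":[-0.05,0,0],"delta_rot":[0,0,0],"fingers":-1}]'
python3 -m crank '[{"dp":[-0.05,-0.002,0],"delta_rot":[0,0,0],"fingers":-1},{"dp":[-0.05,-0.002,0],"delta_rot":[0,0,0],"fingers":-1},{"dp":[-0.05,-0.002,0],"delta_rot":[0,0,0],"fingers":-1},{"dp":[-0.05,-0.002,0],"delta_rot":[0,0,0],"fingers":-1},{"dp":[-0.05,-0.002,0],"delta_rot":[0,0,0],"fingers":-1},{"dp":[-0.05,-0.002,0],"delta_rot":[0,0,0],"fingers":-1},{"dp":[-0.05,-0.002,0],"delta_rot":[0,0,0],"fingers":-1},{"dp":[-0.05,-0.002,0],"delta_rot":[0,0,0],"fingers":-1},{"dp":[-0.05,-0.002,0],"delta_rot":[0,0,0],"fingers":-1},{"dp":[-0.04,-0.002,0],"delta_rot":[0,0,0],"fingers":-1},{"dp":[-0.03,-0.002,0],"delta_rot":[0,0,0],"fingers":-1},{"dp":[-0.02,0,0],"delta_rot":[0,0,0],"fingers":-1}]'
python3 go.py .516 -.369 .33 1.2
```

```text
t: 5.83
tcp_pos: [0.5199, 0.0066, 0.3217]
tool_rot: [0.699, 0.715, -0.001, -0.001]
force: [-0.3, 0.3, -2.7]
finger_gap: 0.175
gripper_force: 68.5
t: 6.83
tcp_pos: [0.5143, -0.2638, 0.3217]
tool_rot: [0.7, 0.714, -0.0, -0.001]
force: [0.3, -0.4, -2.7]
finger_gap: 0.173
gripper_force: 68.5
t 6.8333 tcp [ 0.5143 -0.2638  0.3217] dp [-0.2104 -0.0007 -0.0167] dp after turn [-0.2104 -0.001  -0.0166] rot [-0.0002 -0.0001 -0.0003] F [ 0.3 -0.4 -2.7] gap 0.17272300064571025 68.5016119480133 q [-0.67  0.44  1.53 -0.    1.17 -0.69]
```

```bash
python3 -m crank '[{"dp":[-0.02,0,0],"delta_rot":[0,0,0],"fingers":-1},{"dp":[-0.04,0,0],"delta_rot":[0,0,0],"fingers":-1},{"dp":[-0.05,0,0.01],"delta_rot":[0,0,0],"fingers":-1},{"dp":[-0.05,0,0.02],"delta_rot":[0,0,0],"fingers":-1},{"dp":[-0.03,0,0.03],"delta_rot":[0,0,0],"fingers":-1},{"dp":[-0.02,0,0.04],"delta_rot":[0,0,0],"fingers":-1},{"dp":[0,0,0.04],"delta_rot":[0,0,0],"fingers":-1},{"dp":[0,0,0.04],"delta_rot":[0,0,0],"fingers":-1},{"dp":[0,0,0.03],"delta_rot":[0,0,0],"fingers":-1},{"dp":[0,0,0.01],"delta_rot":[0,0,0],"fingers":-1},{"dp":[0,0,0],"delta_rot":[0,0,0],"fingers":-1},{"dp":[0,0,0],"delta_rot":[0,0,0],"fingers":-1}]'
python3 go.py .516 -.369 .21 1.2
python3 - <<'E'
from h import *
ims=[]
for n in ["wrist","top","scene"]:
    m=manip.camera_model(n); p,d=manip.snapshot(n); np.savez(n+"2.npz",p=p,d=d)
    ims.append(p[...,::-1][(slice(None) if n=="wrist" else slice(120,300)),(slice(120,520) if n=="wrist" else slice(330,530))])
    C=cloud(m,d); hsv=cv2.cvtColor(p,cv2.COLOR_RGB2HSV); H,S,V=[hsv[...,i].astype(int) for i in range(3)]; Z=C[...,2]
    t=manip.sense()["tcp_pos"]
    k=(H>=105)&(H<=130)&(S>120)&(np.hypot(C[...,0]-t[0],C[...,1]-t[1])<.13)&(Z>.06)
    zr=np.percentile(Z[k],98); r=k&(Z>zr-.012)
    A=np.c_[C[r][:,:2]-t[:2],np.ones(r.sum())]; c=np.linalg.lstsq(A,Z[r],rcond=None)[0]
    print(n,r.sum(),"rim plane",c.round(3),"rect",cv2.minAreaRect((C[r][:,:2]*1000).astype(np.float32)))
a=np.vstack([cv2.resize(ims[1],(400,360)),]); b=cv2.resize(ims[2],(400,360))
cv2.imwrite("pics/p3.png",np.hstack([a,b]))
E
```

```text
t: 7.83
tcp_pos: [0.5177, -0.3665, 0.2127]
tool_rot: [0.7, 0.715, 0.0, 0.0]
force: [0.4, -0.5, -3.0]
finger_gap: 0.17
gripper_force: 68.4
t 7.8333 tcp [ 0.5177 -0.3665  0.2127] dp [-0.005  -0.0035  0.0054] dp after turn [-0.005  -0.0035  0.0054] rot [0.     0.     0.0001] F [ 0.4 -0.5 -3. ] gap 0.1704328072337868 68.43212842941284 q [-0.79  0.65  1.49  0.    1.   -0.81]
wrist 763 rim plane [0.074 1.032 0.166] rect ((514.9008178710938, -352.24407958984375), (87.25669860839844, 91.05870056152344), 43.35746383666992)
top 71 rim plane [1.441 1.517 0.184] rect ((532.7909545898438, -323.84576416015625), (81.05034637451172, 178.2494354248047), 12.060431480407715)
scene 112 rim plane [-1.096 -0.086  0.165] rect ((515.4739379882812, -368.6787109375), (54.37853240966797, 73.41436767578125), 35.60898971557617)
```

View pics/p3.png

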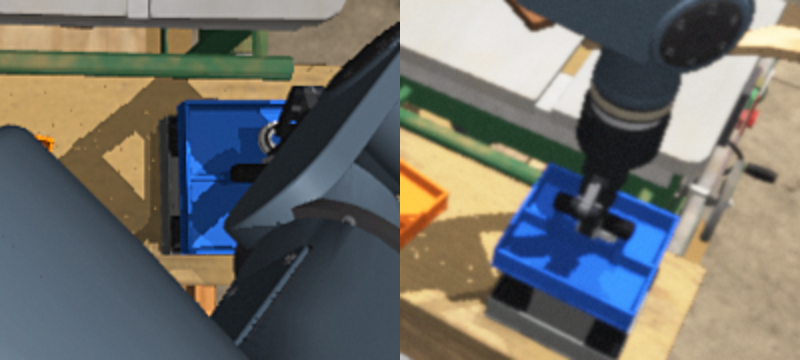

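Both views show the tray above the grey one, roughly aligned. My rim fit caught some of the arm, so I'll redo it with a proper height band.

Run:
```python
from h import *
t=manip.sense()["tcp_pos"]
for n in ["wrist","scene","top"]:
    f=np.load(n+"2.npz"); p,d=f["p"],f["d"]; m=manip.camera_model(n)
    C=cloud(m,d); hsv=cv2.cvtColor(p,cv2.COLOR_RGB2HSV); H,S,V=[hsv[...,i].astype(int) for i in range(3)]; Z=C[...,2]
    e=(C-t)@np.array([[np.cos(.021),-np.sin(.021),0],[np.sin(.021),np.cos(.021),0],[0,0,1]])
    k=(H>=105)&(H<=130)&(S>170)&(abs(e[...,0])<.085)&(abs(e[...,1])<.09)
    # floor plane (tray floor) and rim
    for nm,lo,hi in [("floor",.085,.115),("rim",.119,.145)]:
        r=k&(Z>lo)&(Z<hi)
        if r.sum()<50: continue
        P=C[r]
        for _ in range(4):
            A=np.c_[P[:,:2]-t[:2],np.ones(len(P))]; c=np.linalg.lstsq(A,P[:,2],rcond=None)[0]; q=abs(P[:,2]-A@c); P=P[q<max(.003,1.5*np.median(q))]
        print(n,nm,len(P),"plane dz/dx dz/dy z",c.round(3),cv2.minAreaRect((P[:,:2]*1000).astype(np.float32)))
```

```text
wrist floor 15958 plane dz/dx dz/dy z [ 0.001 -0.003  0.102] ((517.2993774414062, -358.1097106933594), (134.13027954101562, 119.9262466430664), 1.1231317520141602)
wrist rim 3430 plane dz/dx dz/dy z [0.006 0.036 0.127] ((517.8262939453125, -366.4099426269531), (138.18167114257812, 147.0983428955078), 1.2404574155807495)
scene floor 1680 plane dz/dx dz/dy z [-0.001  0.001  0.103] ((516.4695434570312, -367.73199462890625), (139.70278930664062, 142.8783416748047), 0.9564356207847595)
scene rim 427 plane dz/dx dz/dy z [-0.01  -0.019  0.127] ((517.4395141601562, -368.3887939453125), (141.26255798339844, 148.0347137451172), 1.0983033180236816)
top floor 1765 plane dz/dx dz/dy z [0.002 0.012 0.102] ((515.4194946289062, -346.0361328125), (133.07669067382812, 110.14020538330078), 0.9386452436447144)
top rim 327 plane dz/dx dz/dy z [-0.007 -0.006  0.13 ] ((515.8294067382812, -336.7801208496094), (138.34657287597656, 92.55210876464844), 1.0653581619262695)
```

The tray hangs level, is parallel to the grey tray and sits within about 2 mm of centre. I'll lower it with a small correction.

```bash
python3 -m crank '[{"dp":[-0.004,-0.003,0.01],"delta_rot":[0,0,0],"fingers":-1},{"dp":[0,0,0.02],"delta_rot":[0,0,0],"fingers":-1},{"dp":[0,0,0.02],"delta_rot":[0,0,0],"fingers":-1},{"dp":[0,0,0.02],"delta_rot":[0,0,0],"fingers":-1},{"dp":[0,0,0.015],"delta_rot":[0,0,0],"fingers":-1},{"dp":[0,0,0.01],"delta_rot":[0,0,0],"fingers":-1},{"dp":[0,0,0.008],"delta_rot":[0,0,0],"fingers":-1},{"dp":[0,0,0],"delta_rot":[0,0,0],"fingers":-1},{"dp":[0,0,0],"delta_rot":[0,0,0],"fingers":-1}]'
python3 -m crank '[{"dp":[0,0,0.003],"delta_rot":[0,0,0],"fingers":-1},{"dp":[0,0,0.003],"delta_rot":[0,0,0],"fingers":-1},{"dp":[0,0,0.002],"delta_rot":[0,0,0],"fingers":-1},{"dp":[0,0,0],"delta_rot":[0,0,0],"fingers":-1},{"dp":[0,0,0],"delta_rot":[0,0,0],"fingers":-1}]'
```

```text
t: 8.73
tcp_pos: [0.5159, -0.3686, 0.1606]
tool_rot: [0.7, 0.714, 0.0, -0.0]
force: [0.3, -0.9, -2.9]
finger_gap: 0.173
gripper_force: 68.5
t: 9.15
tcp_pos: [0.5159, -0.3686, 0.1571]
tool_rot: [0.7, 0.714, -0.0, 0.0]
force: [0.3, 0.7, -2.7]
finger_gap: 0.176
gripper_force: 68.5
```

```bash
python3 -m crank '[{"dp":[0,0,0.002],"delta_rot":[0,0,0],"fingers":-1},{"dp":[0,0,0.002],"delta_rot":[0,0,0],"fingers":-1},{"dp":[0,0,0.002],"delta_rot":[0,0,0],"fingers":-1},{"dp":[0,0,0],"delta_rot":[0,0,0],"fingers":-1},{"dp":[0,0,0],"delta_rot":[0,0,0],"fingers":-1}]'
```

```text
t: 9.57
tcp_pos: [0.5159, -0.3687, 0.1548]
tool_rot: [0.7, 0.714, -0.0, 0.0]
force: [-1.8, 2.1, 4.3]
finger_gap: 0.173
gripper_force: 69.5
```

At z = 0.1548 the tray touched and the force rose about 7 N, which matches the expected fully home height. I'll release and back off.

```bash
python3 -m crank '[{"dp":[0,0,0],"delta_rot":[0,0,0],"fingers":-0.4},{"dp":[0,0,0],"delta_rot":[0,0,0],"fingers":0},{"dp":[0,0,0],"delta_rot":[0,0,0],"fingers":0.6},{"dp":[0,0,0],"delta_rot":[0,0,0],"fingers":0.6},{"dp":[0,0,0],"delta_rot":[0,0,0],"fingers":0.6},{"dp":[0,0,0],"delta_rot":[0,0,0],"fingers":0.6},{"dp":[0,0,0],"delta_rot":[0,0,0],"fingers":0.6},{"dp":[0,0,0],"delta_rot":[0,0,0],"fingers":0.6}]'
python3 -m crank '[{"dp":[0,0,-0.02],"delta_rot":[0,0,0],"fingers":0.6},{"dp":[0,0,-0.04],"delta_rot":[0,0,0],"fingers":0.6},{"dp":[0,0,-0.06],"delta_rot":[0,0,0],"fingers":0.6},{"dp":[0,0,-0.06],"delta_rot":[0,0,0],"fingers":0.6},{"dp":[0,0,-0.06],"delta_rot":[0,0,0],"fingers":0.6},{"dp":[0.06,0,-0.04],"delta_rot":[0,0,0],"fingers":0.6},{"dp":[0.07,0,0],"delta_rot":[0,0,0],"fingers":0.6},{"dp":[0.07,0,0],"delta_rot":[0,0,0],"fingers":0.6},{"dp":[0.07,0,0],"delta_rot":[0,0,0],"fingers":0.6},{"dp":[0.07,0,0],"delta_rot":[0,0,0],"fingers":0.6},{"dp":[0.07,0,0],"delta_rot":[0,0,0],"fingers":0.6},{"dp":[0,0,0],"delta_rot":[0,0,0],"fingers":0.6}]'
python3 - <<'E'
from h import *
ims=[]
for n in ["top","scene"]:
    m=manip.camera_model(n); p,d=manip.snapshot(n); ims.append(cv2.resize(p[...,::-1][140:300,(360 if n=="top" else 330):(560 if n=="top" else 530)],(400,320)))
    C=cloud(m,d); hsv=cv2.cvtColor(p,cv2.COLOR_RGB2HSV); H,S,V=[hsv[...,i].astype(int) for i in range(3)]; Z=C[...,2]
    near=(abs(C[...,0]-.516)<.1)&(abs(C[...,1]+.369)<.1); k=near&(H>=105)&(H<=130)&(S>150)
    for nm,lo,hi in [("floor",.034,.052),("rim",.062,.082)]:
        P=C[k&(Z>lo)&(Z<hi)]
        if len(P)<30: continue
        for _ in range(4):
            A=np.c_[P[:,:2]-[.516,-.369],np.ones(len(P))]; c=np.linalg.lstsq(A,P[:,2],rcond=None)[0]; q=abs(P[:,2]-A@c); P=P[q<max(.003,1.5*np.median(q))]
        print(n,nm,len(P),c.round(3),cv2.minAreaRect((P[:,:2]*1000).astype(np.float32)))
cv2.imwrite("pics/p4.png",np.hstack(ims))
E
```

```text
t: 10.23
tcp_pos: [0.5158, -0.3686, 0.1538]
tool_rot: [0.7, 0.714, 0.0, -0.0]
force: [0.7, -0.5, 0.5]
finger_gap: 0.798
gripper_force: 0.0
t: 11.23
tcp_pos: [0.5099, -0.1575, 0.2945]
tool_rot: [0.698, 0.716, 0.001, -0.002]
force: [0.1, 0.1, -0.3]
finger_gap: 0.801
gripper_force: 0.0
top floor 2547 [ 0.    -0.001  0.044] ((514.386962890625, -374.60107421875), (132.85360717773438, 131.59703063964844), 0.695235550403595)
top rim 282 [0.003 0.018 0.072] ((513.2328491210938, -371.95098876953125), (137.26654052734375, 142.20013427734375), 1.496307611465454)
scene floor 1922 [0.001 0.001 0.044] ((514.3844604492188, -370.0140380859375), (139.75267028808594, 145.04905700683594), 1.1034748554229736)
scene rim 400 [-0.017 -0.012  0.069] ((514.3489990234375, -369.39056396484375), (140.38186645507812, 147.77432250976562), 1.1785385608673096)
```

View pics/p4.png

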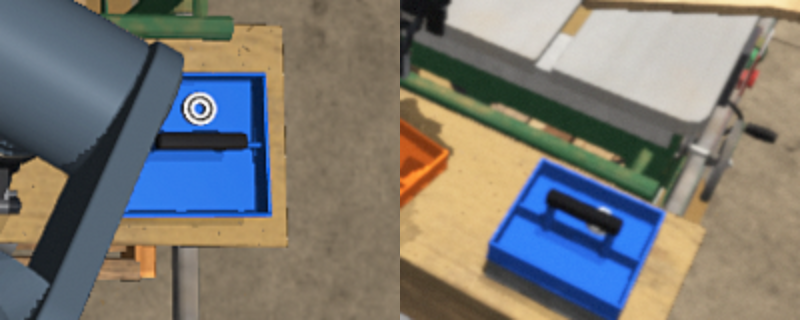

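The blue tray sits level and covers the grey one. Its floor is at 0.044 m against 0.020 m at the start, so it is 24 mm up. The bearing is still in it at (200,108), and the gripper is clear.

```bash
python3 -c "
from station import manip
print(manip.sign_off())"
```

```text
the job is handed in; nothing more can be done
None
```

The blue tray is stacked on the grey tray, level and 24 mm up (fully home) with the bearing still in it; the orange tray was not touched, and I handed the job in at about 11 s, though no verdict came back.

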